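# Fill the ball jar and uncover its inner lid

## Robot

A 7-joint arm with a two-finger parallel gripper is mounted at the origin on the work surface. World frame = base frame: x ahead of the robot, y to its left, z up, the work surface at z = 0. Lengths are in m, angles in rad, forces in N, time in s.
With the tool pointing down it reaches from about 0.425 to 0.875 m from the base axis. Payload 4.7 kg.
Tool frame: the origin (TCP) lies on the centre line of the jaws, within the pads' length; the fingertips stand env.tcp_to_tips ahead of it and the grasp point (between the pads) lies 3 mm ahead of it (env.tcp_to_tips is the distance from the TCP to the fingertips, in m); z points along the fingers, y is the line along which they close (so a half turn about z gives the same grasp; the last joint's range is limited). The gripper opens to 85 mm and grips with 20 to 120 N. Pads are 22 mm wide; open, the fingers measure 114 mm over their backs; the gripper's body (76 mm by 85 mm) begins 54 mm behind the grasp point. The pads swing forward as they close: fully open they stand 13 mm farther back than shut.
Start: joints at [-1.227, 0.321, -0.07, 1.45, 0.023, 1.371, -0.057], TCP at [0.211, 0.615, 0.253] pointing down, gripper open.
Joint ranges: [-2.86, 2.86], [-0.3, 2.09], [-1.38, 1.24], [0.06, 2.45], [-1.56, 4.7], [0.09, 2.05], [-2.69, 2.69]. Speed limits (rad/s): [2.57, 2.57, 3.14, 3.14, 3.14, 3.14, 3.14].

## Interface

Orientations are given as a unit quaternion [x, y, z, w].
In Python, from rig import env gives the robot as it stands.
- The arm moves only by the tool drive_tool, never from a script. Its argument "steps" is a list of rows, each an object of numbers: "x", "y", "z": the shift along the tool's x, y, z in cm; "rx", "ry", "rz": the turn, a rotation vector about the tool's x, y, z in rad; "grip": the opening, from 0 (shut) to 1 (fully open). In form: [{"x": .., "y": .., "z": .., "rx": .., "ry": .., "rz": .., "grip": ..}, ...]. A call has 1 to 10 rows; each row shifts and turns the commanded pose from where the row before left it, along the tool's axes as they then stand; what a row does not reach is not made up. A row lasts 1/12 s, in which the tool goes at most 41.7 mm and 7.16 degrees, less where a joint would pass 70% of its speed; a pose out of reach is approached as far as the arm can. A call is refused whole if a number of a shift passes 4.17 or a number of a turn 0.125, either way. A call with a gripper value outside its range is refused whole. The fingers move at their own pace and stop on an object; the grip force is fixed at half the most. Time passes only in rows, so rows that do not move let the fingers close. It gives the time, the measured TCP pose, the force, the opening and the grip force at its end, in the units of the state.
- env.read_state(): the state, without advancing time (a new reading comes with each control period).
- env.get_image(name): name is "side" or "top"; returns a dict with "image" (400x640x3 uint8, blue, green, red), "range_z" (400x640 float32, m along the optical axis (not along the pixel's ray), 0 where there is no reading), "fovy" (degrees; the focal length in pixels is half the picture's height over the tangent of half this angle, whatever the lens; pixels are square), "cx", "cy" (the principal point, pixels), "k1" (the pictures are not rectified: a ray, as slopes to the right and down, at radius r is drawn at 1 + k1 r^2 times it, then the intrinsics apply), "R" (3x3) and "t" (3): a world point X has camera coordinates R X + t. Camera axes: x right, y down, z forward; pixel columns grow to the right and rows downward; lengths in m; the calibration is good to about 2 mm. A picture is of the moment at which its call begins.
- env.hand_in(): hands the job in; it is judged then, once.
Trained networks look in a picture, given as the dict that the camera call returned (one of the last four; its "shot" number tells which), for a name from the list of things; names that differ only in an ending like _2 or _b are one class to them, and where a whole thing is asked for, a point or a joint stands for the part that bears it (a point fixed in the world has none). Each returns a list of dicts, best first, with "confidence" (0 to 1); they miss things now and then, are a little off and sometimes report something else, mostly with a low value. They report only what shows in the picture. A call takes as long as a camera call. They do not tell look-alikes from the thing itself.
- env.regions_of(picture, target): "region" (400x640 bool, what is visible of it) and "at" ([column, row] in pixels, amid what is visible of it).
The state is a dict: "t": time; "q": joint angles; "qvel": joint speeds; "joint_torque": joint torques, N m; "position": TCP position; "tcp_rot": TCP orientation; "wrist_force": force on the tool from outside, world axes, zero at the start; "moment": the same for the moment, N m; "grip_width": finger opening in m; "finger_force": force on a finger pad.
Only numpy, scipy, OpenCV 4.12 (cv2) and the standard library are available. Lean on these libraries where they do the work, as an engineer would, in place of code of your own. Each camera call takes 0.05 s, during which the arm holds its last target. There are 200 camera calls.

## Task

Tip the five steel test balls from the scoop into the funnel-mouthed jar and set the empty scoop back upright on the bench, then carry the nested double lid by its red centre knob to the jar, lower it gently until the inner lid sits flat in the jar's mouth, and let go of the knob. Then take the white outer cover alone by its blue collar and lift it until its rim is well above the red knob, leaving the inner lid seated and undisturbed, and finish still holding the cover there, level and at rest. Do not part the two lids before they are on the jar, and leave the vise, the brass block and the loupe where they are.

Things in the scene. Friction and masses are not known exactly. Their poses are not given: they have to be found in the camera images.
- jar: Jar, fixed to the bench: black round foot (diameter 92, height 12); clear tube (outer diameter 48, bore 40, floor 16 above the bench) that widens from height 60 to 86 into an aluminium funnel ending in an upright rim (height 86 to 100, outer diameter 100, inner 92). Origin: centre of its underside on the bench; z up. (mm)
- jar_rim (a point): Centre of the jar's mouth, in the plane of the rim's top, 100 above the bench. (mm)
- stand: Grey ring stand for the lids, fixed to the bench: foot disc diameter 120, 6 thick, and a ring of outer diameter 100, inner 92, top 45 above the bench. At the start the inner lid sits on the ring with the cover over it. Origin: centre of its underside. (mm)
- inner_lid: Inner lid, loose, about 220 g: steel plate diameter 100, 5 thick; tapered dark plug under it (diameter 84 to 72, 10 deep) that enters the jar's mouth or the stand's ring with 4 play all round; upright stem, diameter 20, from the plate's centre to 69 above its underside, the top 28 red (the knob). Origin: centre of the plate's underside, the face that rests on a rim; z up. (mm)
- inner_knob (a point): Centre of the top of the inner lid's red knob, 69 above the inner lid's origin. The knob stands 28 above the top of the cover's blue collar. Gripping the knob and lifting brings both lids, as the cover only rests on the inner lid. (mm)
- cover: White outer cover, loose, about 160 g, only resting on the inner lid's plate: outer diameter 118; skirt 12 deep, inner diameter 110; top 4 thick with a hole of diameter 30 round the inner lid's stem; blue collar (tube, outer diameter 44, bore 30) from 16 to 48 above the skirt's lower edge. Origin: centre of the skirt's lower edge (7 below the inner lid's origin when nested); z up. (mm)
- cover_collar (a point): Centre of the top of the cover's blue collar, 48 above the cover's origin. The collar's outside is 44 across and is gripped from above, the fingers either side of the red knob. (mm)
- scoop: Loose aluminium scoop, about 180 g: tray 100 long (x), 56 wide (y), walls 36 high, 4 thick at both sides and the back (+x). The -x end is open, behind an inner ramp rising from the 4 thick floor to 16 high over the last 32, which keeps the balls in while level. It pours over the -x end when that end is tipped down 45 degrees or more. Origin: centre of its underside; z up. (mm)
- scoop_bar (a point): Centre of the top of the scoop's orange grip bar, 62 above its underside: the bar is 12 thick (x), 56 long (y) and 26 high, and spans the walls over the middle of the tray. Balls below it reach 18 above the underside. (mm)
- scoop_lip (a point): Middle of the pouring edge of the scoop: 50 from its origin towards -x, 16 above its underside. (mm)
- ball0_center (a point): Centre of a loose steel ball, diameter 14, 12 g; starts in the scoop. (mm)
- ball1_center (a point): Centre of a loose steel ball, diameter 14, 12 g; starts in the scoop. (mm)
- ball2_center (a point): Centre of a loose steel ball, diameter 14, 12 g; starts in the scoop. (mm)
- ball3_center (a point): Centre of a loose steel ball, diameter 14, 12 g; starts in the scoop. (mm)
- ball4_center (a point): Centre of a loose steel ball, diameter 14, 12 g; starts in the scoop. (mm)
- vise: Bystander: small steel vise, 60 x 100 x 44, loose, heavy. Origin: centre of its underside. To be left alone. (mm)
- ref_block: Bystander: brass hardness reference block, disc diameter 60, 15 high, loose. Origin: centre of its underside. To be left alone. (mm)
- loupe: Bystander: green standing loupe, diameter 38, 36 high, loose. Origin: centre of its underside. To be left alone. (mm)
Mind the look-alikes: they are no part of the job. Leave any orange or turquoise look-alike of the inner_lid alone. Leave any pink look-alike of the scoop alone.

How it is judged:
By the outcome, as a careful person would: the job done as asked, in the order asked, and still so for the second after the job is handed in, while the arm keeps its last pose, push and grip.
It also fails if it takes over 72 s, if anything falls off the work surface, if the arm or the gripper's body presses on something with over 40 N, if the wrist force passes 120 N, or if a joint passes its speed limit or range.

## Working session

There is one attempt and no reset: what is moved stays moved. The work goes in short steps, Python scripts to look and compute and a tool call to move; the robot and the scene stay as the last step left them, time stands still between calls to the robot, and variables do not carry over. Pictures are saved under pics/ and viewed, at most 10 in all, crops included, and the job is handed in when it is done.

Besides the shell and the picture viewer there is one more tool, called by a JSON object that holds its "fn" and its "kwargs", one argument or row to a line. drive_tool: Moves the arm, as the interface text tells. Its arguments: {"type":"object","properties":{"steps":{"type":"array","items":{"type":"object","properties":{"x":{"type":"number"},"y":{"type":"number"},"z":{"type":"number"},"rx":{"type":"number"},"ry":{"type":"number"},"rz":{"type":"number"},"grip":{"type":"number"}}}}},"required":["steps"]}

```bash
mkdir -p pics; ls; cat > h.py <<'E'
import numpy as np, cv2, sys
from rig import env
from scipy.spatial.transform import Rotation as Ro
def cloud(p):
    h,w=p["range_z"].shape; f=h/2/np.tan(np.radians(p["fovy"])/2)
    K=np.array([[f,0,p["cx"]],[0,f,p["cy"]],[0,0,1.]])
    u,v=np.meshgrid(np.arange(w),np.arange(h))
    pts=np.stack([u,v],-1).reshape(-1,1,2).astype(float)
    n=cv2.undistortPoints(pts,K,np.array([p["k1"],0,0,0,0.])).reshape(h,w,2)
    z=p["range_z"]; C=np.dstack([n*z[...,None],z])
    W=(C-np.array(p["t"]))@np.array(p["R"])   # R^T (C-t)
    W[z<=0]=np.nan
    return W
E
python3 - <<'E'
from h import *
print(env.tcp_to_tips); s=env.read_state(); print({k:np.round(v,3) for k,v in s.items()})
for n in("top","side"):
    p=env.get_image(n); cv2.imwrite(f"pics/{n}0.png",p["image"]); W=cloud(p); np.save(f"W{n}0.npy",W)
    for t in["jar","stand","inner_lid","inner_knob","cover","cover_collar","scoop","scoop_bar","ball0_center","vise","ref_block","loupe"]:
        for r in env.regions_of(p,t)[:5]:
            m=r["region"]; P=W[m]; P=P[~np.isnan(P[:,0])]
            if len(P)==0: continue
            top=P[P[:,2]>np.percentile(P[:,2],95)-.004]
            print(n,t,round(r["confidence"],2),np.round(r["at"]),m.sum(),"med",np.round(np.median(P,0),3),"topmean",np.round((top.min(0)+top.max(0))/2,3))
E
```

```text
pics
0.022
{'t': np.float64(0.0), 'q': array([-1.227,  0.322, -0.07 ,  1.452,  0.023,  1.371, -0.057]), 'qvel': array([-0.   ,  0.001, -0.   , -0.001, -0.   , -0.   , -0.   ]), 'joint_torque': array([ 0.0000e+00, -4.9359e+01, -3.8200e-01, -3.1433e+01,  1.3000e-02,
        1.2000e-02, -0.0000e+00]), 'position': array([0.21 , 0.614, 0.252]), 'tcp_rot': array([ 0.164,  0.986, -0.001, -0.   ]), 'wrist_force': array([ 0.608, -0.14 , -0.587]), 'moment': array([-0.069,  0.029, -0.035]), 'finger_force': np.float64(0.0), 'grip_width': np.float64(0.086)}
top jar 0.68 [290. 224.] 1546 med [0.474 0.007 0.075] topmean [0.472 0.005 0.102]
top stand 0.54 [391. 203.] 42 med [ 0.535 -0.229  0.008] topmean [ 0.531 -0.229  0.01 ]
top inner_lid 0.84 [433. 273.] 1334 med [ 0.375 -0.326  0.016] topmean [ 0.374 -0.329  0.077]
top inner_lid 0.59 [477. 235.] 1323 med [ 0.464 -0.435  0.017] topmean [ 0.465 -0.438  0.076]
top inner_lid 0.37 [416. 203.] 1884 med [ 0.529 -0.28   0.055] topmean [ 0.532 -0.284  0.099]
top inner_knob 0.86 [478. 234.] 1326 med [ 0.464 -0.435  0.017] topmean [ 0.465 -0.438  0.076]
to
[... 2355 characters left out ...]
 [260. 176.] 526 med [0.473 0.239 0.023] topmean [0.475 0.244 0.061]
side scoop_bar 0.66 [382. 216.] 146 med [ 0.721 -0.146  0.021] topmean [ 0.727 -0.141  0.035]
side ball0_center 0.68 [289. 202.] 1196 med [0.472 0.007 0.064] topmean [0.473 0.007 0.099]
side ball0_center 0.48 [339. 171.] 183 med [0.728 0.129 0.013] topmean [0.733 0.134 0.015]
side vise 0.83 [372. 196.] 547 med [ 0.746 -0.042  0.022] topmean [ 0.754 -0.024  0.042]
side vise 0.73 [362. 250.] 86 med [ 0.529 -0.288  0.106] topmean [ 0.532 -0.286  0.113]
side ref_block 0.44 [340. 171.] 179 med [0.727 0.128 0.013] topmean [0.731 0.134 0.015]
side loupe 0.56 [385. 217.] 165 med [ 0.723 -0.146  0.02 ] topmean [ 0.729 -0.139  0.035]
```

```bash
python3 - <<'E'
import cv2,numpy as np
a=cv2.imread("pics/top0.png"); 
cv2.imwrite("pics/top0b.png",cv2.resize(a[60:330,140:510],None,fx=2.1,fy=2.1,interpolation=cv2.INTER_CUBIC))
c=cv2.resize(a[190:330,150:240],None,fx=4,fy=4,interpolation=cv2.INTER_CUBIC); cv2.imwrite("pics/sc0.png",c)
W=np.load("Wtop0.npy")
# orange bar pixels: z>0.055 near scoops
for c in((.475,.241),(.317,.247)):
    m=(np.hypot(W[...,0]-c[0],W[...,1]-c[1])<.07)&(W[...,2]>.055)&(W[...,2]<.07)
    w=np.load("Wtop0.npy")[m][:,:2].astype(np.float32); print(cv2.minAreaRect(w*1000), np.median(a[m],0),m.sum())
E
```

```text
((475.09033203125, 241.2095947265625), (55.11717224121094, 12.119641304016113), 58.96626663208008) [ 59. 193. 254.] 134
((316.7227783203125, 247.035400390625), (13.017034530639648, 57.782894134521484), 37.0440559387207) [ 61.5 194.  254. ] 146
```

View pics/top0b.png

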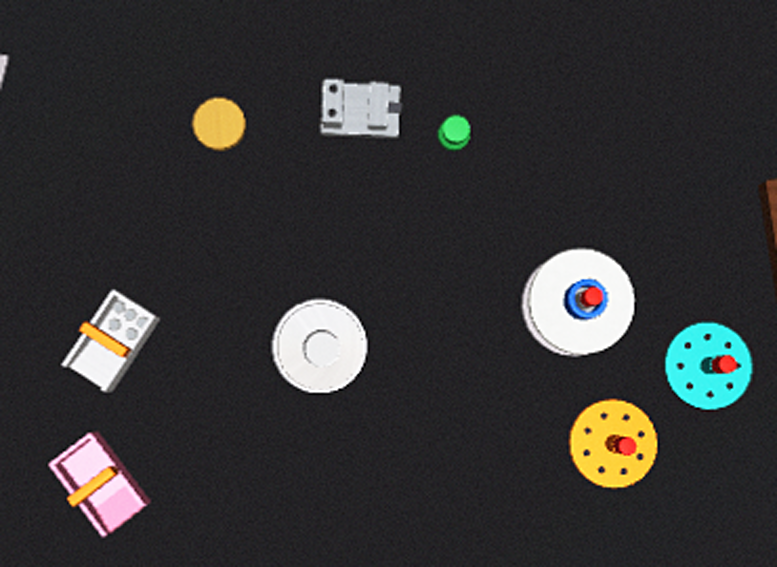

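View pics/sc0.png

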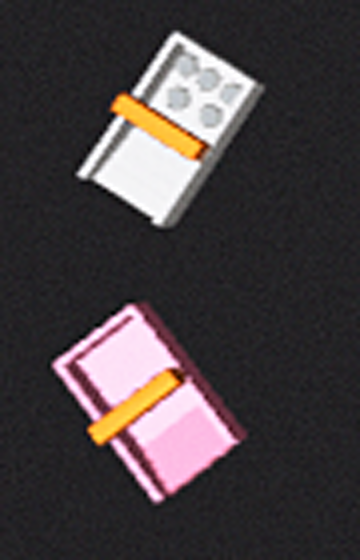

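The true scoop is the silver one at crop (112,340), with balls at its upper right (back) end and its open end lower left. The jar is at (320,346) and the white cover with blue collar at (588,298). The pink scoop and the yellow and turquoise lids are decoys.

```bash
cat >> h.py <<'E'
def down(phi):
    c,s=np.cos(np.radians(phi)),np.sin(np.radians(phi))
    return np.array([[-s,c,0],[c,s,0],[0,0,-1.]])
def plan(pos,R):
    s=env.read_state(); R0=Ro.from_quat(s["tcp_rot"]).as_matrix()
    d=R0.T@(np.array(pos)-s["position"])*100; r=Ro.from_matrix(R0.T@R).as_rotvec()
    n=int(np.ceil(np.linalg.norm(d)/3.5)); m=int(np.ceil(np.linalg.norm(r)/.12))
    print("d cm",d.round(2),f"/{n}=",(d/max(n,1)).round(3)," rot",r.round(3),f"/{m}=",(r/max(m,1)).round(4))
def st():
    s=env.read_state(); print({k:np.round(s[k],4).tolist() for k in("t","q","position","tcp_rot","wrist_force","grip_width","finger_force")})
E
python3 -c "
from h import *
plan([.475,.241,.13],down(-31))"
```

```text
d cm [-37.13 -26.82  12.34] /14= [-2.652 -1.916  0.881]  rot [ 0.    -0.     1.782] /15= [ 0.     -0.      0.1188]
```

{"fn": "drive_tool", "kwargs": {
  "steps": [
    {"x": -2.65, "y": -1.92, "z": 0.5, "grip": 0.5},
    {"x": -2.65, "y": -1.92, "z": 0.5, "grip": 0.5},
    {"x": -2.65, "y": -1.92, "z": 0.5, "grip": 0.5},
    {"x": -2.65, "y": -1.92, "z": 0.5, "grip": 0.5},
    {"x": -2.65, "y": -1.92, "z": 0.5, "grip": 0.5},
    {"x": -2.65, "y": -1.92, "z": 0.5, "grip": 0.5},
    {"x": -2.65, "y": -1.92, "z": 0.5, "grip": 0.5},
    {"x": -2.65, "y": -1.92, "z": 0.5, "grip": 0.5},
    {"x": -2.65, "y": -1.92, "z": 0.5, "grip": 0.5},
    {"x": -2.65, "y": -1.92, "z": 0.5, "grip": 0.5}
  ]
}}

```text
validation failed for argument at $.st...
```

{"fn": "drive_tool", "kwargs": {
  "steps": [
    {"x": -2.65, "y": -1.92, "z": 0.5},
    {"x": -2.65, "y": -1.92, "z": 0.5},
    {"x": -2.65, "y": -1.92, "z": 0.5},
    {"x": -2.65, "y": -1.92, "z": 0.5},
    {"rz": 0.119},
    {"rz": 0.119},
    {"rz": 0.119},
    {"rz": 0.119},
    {"rz": 0.119},
    {"rz": 0.119}
  ]
}}

```text
validation failed for argument at $.st...
```

{"fn": "drive_tool", "kwargs": {
  "steps": [
    {"rz": 0.119},
    {"rz": 0.119},
    {"rz": 0.119},
    {"rz": 0.119},
    {"rz": 0.119},
    {"rz": 0.119},
    {"rz": 0.119},
    {"rz": 0.119},
    {"rz": 0.119},
    {}
  ]
}}

```text
validation failed for argument at $.st...
```

```bash
python3 -c "
from h import *
st()
plan([.475,.241,.054],down(-31))"
```

```text
{'t': 1.3, 'q': [-1.2269, 0.321, -0.0701, 1.4505, 0.0226, 1.3708, -0.0569], 'position': [0.2105, 0.615, 0.2534], 'tcp_rot': [0.1641, 0.9864, 0.0, 0.0], 'wrist_force': [0.2563, -0.4702, -0.2148], 'grip_width': 0.0856, 'finger_force': 0.0}
d cm [-37.13 -26.82  19.94] /15= [-2.475 -1.788  1.329]  rot [ 0.    -0.     1.782] /15= [ 0.     -0.      0.1188]
```

{"fn": "drive_tool", "kwargs": {
  "steps": [
    {"x": -2.65, "y": -1.92, "z": 0.5, "rx": 0, "ry": 0, "rz": 0, "grip": 0.5},
    {"x": -2.65, "y": -1.92, "z": 0.5, "rx": 0, "ry": 0, "rz": 0, "grip": 0.5},
    {"x": -2.65, "y": -1.92, "z": 0.5, "rx": 0, "ry": 0, "rz": 0, "grip": 0.5},
    {"x": -2.65, "y": -1.92, "z": 0.5, "rx": 0, "ry": 0, "rz": 0, "grip": 0.5},
    {"x": -2.65, "y": -1.92, "z": 0.5, "rx": 0, "ry": 0, "rz": 0, "grip": 0.5},
    {"x": -2.65, "y": -1.92, "z": 0.5, "rx": 0, "ry": 0, "rz": 0, "grip": 0.5},
    {"x": -2.65, "y": -1.92, "z": 0.5, "rx": 0, "ry": 0, "rz": 0, "grip": 0.5},
    {"x": -2.65, "y": -1.92, "z": 0.5, "rx": 0, "ry": 0, "rz": 0, "grip": 0.5},
    {"x": -2.65, "y": -1.92, "z": 0.5, "rx": 0, "ry": 0, "rz": 0, "grip": 0.5},
    {"x": -2.65, "y": -1.92, "z": 0.5, "rx": 0, "ry": 0, "rz": 0, "grip": 0.5}
  ]
}}

```text
t: 2.13
position: [0.3998, 0.3461, 0.2034]
tcp_rot: [0.164, 0.986, 0.0, 0.0]
wrist_force: [0.0, -0.6, 0.5]
grip_width: 0.0426
finger_force: 0.0
```

{"fn": "drive_tool", "kwargs": {
  "steps": [
    {"x": -2.65, "y": -1.92, "z": 0.5, "rx": 0, "ry": 0, "rz": 0, "grip": 0.5},
    {"x": -2.65, "y": -1.92, "z": 0.5, "rx": 0, "ry": 0, "rz": 0, "grip": 0.5},
    {"x": -2.65, "y": -1.92, "z": 0.5, "rx": 0, "ry": 0, "rz": 0, "grip": 0.5},
    {"x": -2.65, "y": -1.92, "z": 0.5, "rx": 0, "ry": 0, "rz": 0, "grip": 0.5},
    {"x": 0, "y": 0, "z": 0.5, "rx": 0, "ry": 0, "rz": 0.119, "grip": 0.5},
    {"x": 0, "y": 0, "z": 0.5, "rx": 0, "ry": 0, "rz": 0.119, "grip": 0.5},
    {"x": 0, "y": 0, "z": 0.5, "rx": 0, "ry": 0, "rz": 0.119, "grip": 0.5},
    {"x": 0, "y": 0, "z": 0.5, "rx": 0, "ry": 0, "rz": 0.119, "grip": 0.5},
    {"x": 0, "y": 0, "z": 0.5, "rx": 0, "ry": 0, "rz": 0.119, "grip": 0.5},
    {"x": 0, "y": 0, "z": 0.5, "rx": 0, "ry": 0, "rz": 0.119, "grip": 0.5}
  ]
}}

```text
t: 2.97
position: [0.4746, 0.2406, 0.1533]
tcp_rot: [0.501, 0.865, 0.0, 0.0]
wrist_force: [-1.1, -0.5, -0.6]
grip_width: 0.0426
finger_force: 0.0
```

{"fn": "drive_tool", "kwargs": {
  "steps": [
    {"x": 0, "y": 0, "z": 0.5, "rx": 0, "ry": 0, "rz": 0.119, "grip": 0.5},
    {"x": 0, "y": 0, "z": 0.5, "rx": 0, "ry": 0, "rz": 0.119, "grip": 0.5},
    {"x": 0, "y": 0, "z": 0.5, "rx": 0, "ry": 0, "rz": 0.119, "grip": 0.5},
    {"x": 0, "y": 0, "z": 0.5, "rx": 0, "ry": 0, "rz": 0.119, "grip": 0.5},
    {"x": 0, "y": 0, "z": 0, "rx": 0, "ry": 0, "rz": 0.119, "grip": 0.5},
    {"x": 0, "y": 0, "z": 0, "rx": 0, "ry": 0, "rz": 0.119, "grip": 0.5},
    {"x": 0, "y": 0, "z": 0, "rx": 0, "ry": 0, "rz": 0.119, "grip": 0.5},
    {"x": 0, "y": 0, "z": 0, "rx": 0, "ry": 0, "rz": 0.119, "grip": 0.5},
    {"x": 0, "y": 0, "z": 0, "rx": 0, "ry": 0, "rz": 0.119, "grip": 0.5},
    {"x": 0, "y": 0, "z": 0, "rx": 0, "ry": 0, "rz": 0, "grip": 0.5}
  ]
}}

```text
t: 3.8
position: [0.4745, 0.2406, 0.1335]
tcp_rot: [0.872, 0.49, 0.0, -0.0]
wrist_force: [-0.2, -0.2, -0.1]
grip_width: 0.0428
finger_force: 0.0
```

```bash
python3 -c "
from h import *
st()
plan([.475,.241,.054],down(-31))"
```

```text
{'t': 3.8, 'q': [-0.8568, 0.1677, 0.3694, 1.9018, -0.0684, 1.0837, -1.0069], 'position': [0.4745, 0.2406, 0.1335], 'tcp_rot': [0.8718, 0.4899, 0.0002, -0.0], 'wrist_force': [-0.1636, -0.17, -0.0734], 'grip_width': 0.0428, 'finger_force': 0.0}
d cm [0.05 0.02 7.95] /3= [0.017 0.007 2.649]  rot [ 0.    -0.    -0.006] /1= [ 0.0001 -0.0004 -0.0058]
```

{"fn": "drive_tool", "kwargs": {
  "steps": [
    {"x": 0, "y": 0, "z": 2.5, "rx": 0, "ry": 0, "rz": 0, "grip": 0.5},
    {"x": 0, "y": 0, "z": 2.5, "rx": 0, "ry": 0, "rz": 0, "grip": 0.5},
    {"x": 0, "y": 0, "z": 1.5, "rx": 0, "ry": 0, "rz": 0, "grip": 0.5},
    {"x": 0, "y": 0, "z": 1.4, "rx": 0, "ry": 0, "rz": 0, "grip": 0.5},
    {"x": 0, "y": 0, "z": 0, "rx": 0, "ry": 0, "rz": 0, "grip": 0.5},
    {"x": 0, "y": 0, "z": 0, "rx": 0, "ry": 0, "rz": 0, "grip": 0},
    {"x": 0, "y": 0, "z": 0, "rx": 0, "ry": 0, "rz": 0, "grip": 0},
    {"x": 0, "y": 0, "z": 0, "rx": 0, "ry": 0, "rz": 0, "grip": 0},
    {"x": 0, "y": 0, "z": 0, "rx": 0, "ry": 0, "rz": 0, "grip": 0},
    {"x": 0, "y": 0, "z": 0, "rx": 0, "ry": 0, "rz": 0, "grip": 0}
  ]
}}

```text
t: 4.63
position: [0.4755, 0.2411, 0.0557]
tcp_rot: [0.871, 0.491, 0.001, -0.0]
wrist_force: [-1.3, -0.3, 4.8]
grip_width: 0.011
finger_force: 59.4
```

{"fn": "drive_tool", "kwargs": {
  "steps": [
    {"x": 0, "y": 0, "z": -0.4, "rx": 0, "ry": 0, "rz": 0, "grip": 0},
    {"x": 0, "y": 0, "z": -0.8, "rx": 0, "ry": 0, "rz": 0, "grip": 0},
    {"x": 0, "y": 0, "z": -1.2, "rx": 0, "ry": 0, "rz": 0, "grip": 0},
    {"x": 0, "y": 0, "z": -1.6, "rx": 0, "ry": 0, "rz": 0, "grip": 0},
    {"x": 0, "y": 0, "z": -2, "rx": 0, "ry": 0, "rz": 0, "grip": 0},
    {"x": 0, "y": 0, "z": -2, "rx": 0, "ry": 0, "rz": 0, "grip": 0},
    {"x": 0, "y": 0, "z": -2, "rx": 0, "ry": 0, "rz": 0, "grip": 0},
    {"x": 0, "y": 0, "z": -1.5, "rx": 0, "ry": 0, "rz": 0, "grip": 0},
    {"x": 0, "y": 0, "z": -1, "rx": 0, "ry": 0, "rz": 0, "grip": 0},
    {"x": 0, "y": 0, "z": -0.5, "rx": 0, "ry": 0, "rz": 0, "grip": 0}
  ]
}}

```text
t: 5.47
position: [0.4751, 0.2408, 0.1865]
tcp_rot: [0.871, 0.491, 0.001, -0.0]
wrist_force: [0.2, -0.2, -3.0]
grip_width: 0.0108
finger_force: 58.5
```

{"fn": "drive_tool", "kwargs": {
  "steps": [
    {"x": 0, "y": 0, "z": 0, "rx": 0, "ry": 0, "rz": 0.04, "grip": 0},
    {"x": 0, "y": 0, "z": 0, "rx": 0, "ry": 0, "rz": 0.08, "grip": 0},
    {"x": 0, "y": 0, "z": 0, "rx": 0, "ry": 0, "rz": 0.12, "grip": 0},
    {"x": 0, "y": 0, "z": 0, "rx": 0, "ry": 0, "rz": 0.12, "grip": 0},
    {"x": 0, "y": 0, "z": 0, "rx": 0, "ry": 0, "rz": 0.12, "grip": 0},
    {"x": 0, "y": 0, "z": 0, "rx": 0, "ry": 0, "rz": 0.12, "grip": 0},
    {"x": 0, "y": 0, "z": 0, "rx": 0, "ry": 0, "rz": 0.12, "grip": 0},
    {"x": 0, "y": 0, "z": 0, "rx": 0, "ry": 0, "rz": 0.1, "grip": 0},
    {"x": 0, "y": 0, "z": 0, "rx": 0, "ry": 0, "rz": 0.04, "grip": 0},
    {"x": 0, "y": 0, "z": 0, "rx": 0, "ry": 0, "rz": 0, "grip": 0}
  ]
}}

```text
t: 6.3
position: [0.474, 0.2402, 0.1837]
tcp_rot: [0.997, 0.083, -0.001, 0.0]
wrist_force: [0.7, -1.4, -2.0]
grip_width: 0.011
finger_force: 58.5
```

```bash
python3 -c "
from h import *
st()
plan([.483,-.058,.185],down(-80))
p=env.get_image('top');a=p['image'];cv2.imwrite('pics/lift.png',cv2.resize(a[150:310,120:280],None,fx=3,fy=3))
W=cloud(p)
m=(np.hypot(W[...,0]-.472,W[...,1]-.006)<.058)&(abs(W[...,2]-.1)<.005)
c,r=cv2.minEnclosingCircle((W[m][:,:2]*1000).astype(np.float32));print('jar',c,r)
m=(np.hypot(W[...,0]-.532,W[...,1]+.284)<.03)&(W[...,2]>.105);q=W[m];print('knob',q.min(0),q.max(0),np.median(q,0),m.sum())
m=(np.hypot(W[...,0]-.532,W[...,1]+.284)<.07)&(abs(W[...,2]-.054)<.005)
c,r=cv2.minEnclosingCircle((W[m][:,:2]*1000).astype(np.float32));print('cover',c,r,np.median(W[m],0))
"
```

```text
{'t': 6.3, 'q': [-0.9153, 0.1175, 0.4261, 1.8497, -0.052, 1.1867, -1.8772], 'position': [0.474, 0.2402, 0.1837], 'tcp_rot': [0.9966, 0.0828, -0.0006, 0.0004], 'wrist_force': [0.7298, -1.3678, -2.0121], 'grip_width': 0.011, 'finger_force': 58.5209}
d cm [-4.03 29.56 -0.1 ] /9= [-0.448  3.285 -0.012]  rot [ 0.001  0.001 -0.009] /1= [ 0.0007  0.0014 -0.0087]
jar (472.2861633300781, 4.729382514953613) 49.91980743408203
knob [ 0.52265716 -0.29369489  0.10770785] [ 0.54064235 -0.27507655  0.11975669] [ 0.53134372 -0.28341088  0.1143537 ] 66
cover (532.4032592773438, -284.38079833984375) 58.93089294433594 [ 0.52917343 -0.28130039  0.05493078]
```

View pics/lift.png

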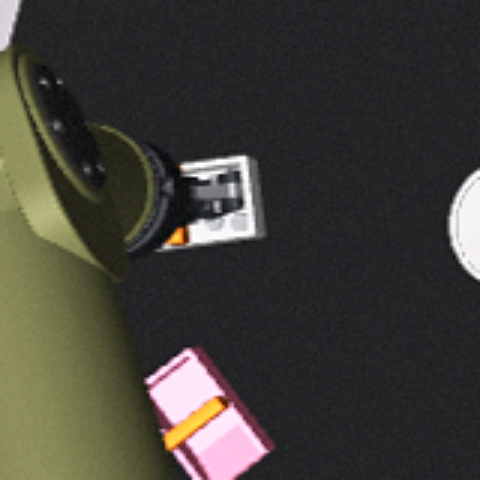

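The scoop is held level in the gripper with the balls still inside. Carrying it to the jar.

{"fn": "drive_tool", "kwargs": {
  "steps": [
    {"x": 0, "y": 0.5, "z": 0, "rx": 0, "ry": 0, "rz": 0, "grip": 0},
    {"x": -0.3, "y": 1, "z": 0, "rx": 0, "ry": 0, "rz": 0, "grip": 0},
    {"x": -0.3, "y": 1.5, "z": 0, "rx": 0, "ry": 0, "rz": 0, "grip": 0},
    {"x": -0.3, "y": 2, "z": 0, "rx": 0, "ry": 0, "rz": 0, "grip": 0},
    {"x": -0.3, "y": 2.5, "z": 0, "rx": 0, "ry": 0, "rz": 0, "grip": 0},
    {"x": -0.3, "y": 2.5, "z": 0, "rx": 0, "ry": 0, "rz": 0, "grip": 0},
    {"x": -0.3, "y": 2.5, "z": 0, "rx": 0, "ry": 0, "rz": 0, "grip": 0},
    {"x": -0.3, "y": 2.5, "z": 0, "rx": 0, "ry": 0, "rz": 0, "grip": 0},
    {"x": -0.3, "y": 2.5, "z": 0, "rx": 0, "ry": 0, "rz": 0, "grip": 0},
    {"x": -0.3, "y": 2.5, "z": 0, "rx": 0, "ry": 0, "rz": 0, "grip": 0}
  ]
}}

```text
t: 7.18
position: [0.4803, 0.0357, 0.1843]
tcp_rot: [0.997, 0.083, -0.0, -0.0]
wrist_force: [1.5, 0.1, -2.3]
grip_width: 0.0112
finger_force: 58.5
```

{"fn": "drive_tool", "kwargs": {
  "steps": [
    {"x": -0.3, "y": 2.5, "z": 0, "rx": 0, "ry": 0, "rz": 0, "grip": 0},
    {"x": -0.3, "y": 2.5, "z": 0, "rx": 0, "ry": 0, "rz": 0, "grip": 0},
    {"x": -0.3, "y": 2, "z": 0, "rx": 0, "ry": 0, "rz": 0, "grip": 0},
    {"x": -0.3, "y": 1.5, "z": 0, "rx": 0, "ry": 0, "rz": 0, "grip": 0},
    {"x": -0.1, "y": 0.7, "z": 0, "rx": 0, "ry": 0, "rz": 0, "grip": 0},
    {"x": 0, "y": 0.3, "z": 0, "rx": 0, "ry": 0, "rz": 0, "grip": 0},
    {"x": 0, "y": 0, "z": 0.5, "rx": 0, "ry": 0, "rz": 0, "grip": 0},
    {"x": 0, "y": 0, "z": 0.8, "rx": 0, "ry": 0, "rz": 0, "grip": 0},
    {"x": 0, "y": 0, "z": 0.5, "rx": 0, "ry": 0, "rz": 0, "grip": 0},
    {"x": 0, "y": 0, "z": 0, "rx": 0, "ry": 0, "rz": 0, "grip": 0}
  ]
}}

```text
t: 8.02
position: [0.4828, -0.0559, 0.1645]
tcp_rot: [0.996, 0.084, -0.002, -0.0]
wrist_force: [0.5, 0.9, -3.1]
grip_width: 0.0112
finger_force: 58.5
```

```bash
python3 -c "
from h import *
st()
u=np.array([np.cos(np.radians(100)),np.sin(np.radians(100)),0])
jc=np.array([.4723,.0047,0])
lip0=jc-.015*u+[0,0,.125]
for th in(0,7,65):
    t=np.radians(th); up=np.array([0,0,1]); xs=-u*np.cos(t)+up*np.sin(t); zs=u*np.sin(t)+up*np.cos(t)
    pos=lip0+.05*xs+.0397*zs
    R=np.column_stack([np.cross(xs,-zs),xs,-zs]); plan(pos,R)
"
```

```text
{'t': 8.0167, 'q': [-0.6201, 0.0303, 0.6982, 1.9798, -0.0209, 1.1419, -1.3154], 'position': [0.4828, -0.0559, 0.1645], 'tcp_rot': [0.9964, 0.0843, -0.0016, -0.0], 'wrist_force': [0.51, 0.9332, -3.0789], 'grip_width': 0.0112, 'finger_force': 58.5484}
d cm [ 0.02  0.35 -0.02] /1= [ 0.016  0.353 -0.022]  rot [-0.     0.003 -0.006] /1= [-0.0003  0.0032 -0.0057]
d cm [ 0.01 -0.17 -0.6 ] /1= [ 0.011 -0.168 -0.601]  rot [-0.122  0.004 -0.006] /2= [-0.0612  0.0018 -0.0028]
d cm [-0.03 -6.13 -2.26] /2= [-0.014 -3.066 -1.129]  rot [-1.135  0.006 -0.003] /10= [-0.1135  0.0006 -0.0003]
```

{"fn": "drive_tool", "kwargs": {
  "steps": [
    {"x": 0, "y": 0.03, "z": -0.4, "rx": -0.08, "ry": 0, "rz": 0, "grip": 0},
    {"x": 0, "y": -0.32, "z": -0.4, "rx": -0.08, "ry": 0, "rz": 0, "grip": 0},
    {"x": 0, "y": -0.32, "z": -0.4, "rx": -0.08, "ry": 0, "rz": 0, "grip": 0},
    {"x": 0, "y": -0.32, "z": -0.4, "rx": -0.08, "ry": 0, "rz": 0, "grip": 0},
    {"x": 0, "y": -0.32, "z": -0.4, "rx": -0.08, "ry": 0, "rz": 0, "grip": 0},
    {"x": 0, "y": -0.32, "z": -0.4, "rx": -0.08, "ry": 0, "rz": 0, "grip": 0},
    {"x": 0, "y": -0.32, "z": -0.4, "rx": -0.08, "ry": 0, "rz": 0, "grip": 0},
    {"x": 0, "y": -0.32, "z": -0.4, "rx": -0.08, "ry": 0, "rz": 0, "grip": 0},
    {"x": 0, "y": -0.32, "z": -0.4, "rx": -0.08, "ry": 0, "rz": 0, "grip": 0},
    {"x": 0, "y": -0.32, "z": -0.4, "rx": -0.08, "ry": 0, "rz": 0, "grip": 0}
  ]
}}

```text
t: 8.85
position: [0.4778, -0.0163, 0.1919]
tcp_rot: [0.917, 0.077, 0.034, 0.389]
wrist_force: [-0.6, -0.9, -2.4]
grip_width: 0.0109
finger_force: 59.2
```

{"fn": "drive_tool", "kwargs": {
  "steps": [
    {"x": 0, "y": -0.32, "z": -0.4, "rx": -0.08, "ry": 0, "rz": 0, "grip": 0},
    {"x": 0, "y": -0.32, "z": -0.4, "rx": -0.08, "ry": 0, "rz": 0, "grip": 0},
    {"x": 0, "y": -0.32, "z": -0.4, "rx": -0.08, "ry": 0, "rz": 0, "grip": 0},
    {"x": 0, "y": -0.32, "z": -0.4, "rx": -0.08, "ry": 0, "rz": 0, "grip": 0},
    {"x": 0, "y": 0, "z": 0, "rx": 0, "ry": 0, "rz": 0, "grip": 0},
    {"x": 0, "y": 0, "z": 0, "rx": 0, "ry": 0, "rz": 0, "grip": 0}
  ]
}}

```text
t: 9.35
position: [0.4741, 0.0033, 0.1902]
tcp_rot: [0.844, 0.072, 0.044, 0.529]
wrist_force: [0.0, -1.0, -2.0]
grip_width: 0.0108
finger_force: 59.3
```

```bash
python3 -c "
from h import *
st()
plan([.4828,-.059,.165],down(-80))
s=env.read_state();R=Ro.from_quat(s['tcp_rot']).as_matrix();print('tilt',np.degrees(np.arccos(-R[2,2])),'lip',s['position']+R@[0,-.05,.0397])
p=env.get_image('top');q=env.get_image('side')
a=cv2.resize(p['image'][150:310,200:380],(400,356));b=cv2.resize(q['image'][120:280,200:380],(400,356));cv2.imwrite('pics/pour.png',np.hstack([a,b]))
"
```

```text
{'t': 9.35, 'q': [-1.0092, 0.34, 0.3797, 2.023, 0.8324, 1.4995, -2.3938], 'position': [0.4741, 0.0033, 0.1902], 'tcp_rot': [0.8444, 0.0724, 0.0441, 0.529], 'wrist_force': [0.0169, -1.0196, -1.9952], 'grip_width': 0.0108, 'finger_force': 59.332}
d cm [-0.19  0.47  6.76] /2= [-0.096  0.237  3.379]  rot [ 1.119  0.005 -0.003] /10= [ 0.1119  0.0005 -0.0003]
tilt 64.1218588628854 lip [ 0.47633168 -0.01041805  0.12790786]
```

View pics/pour.png

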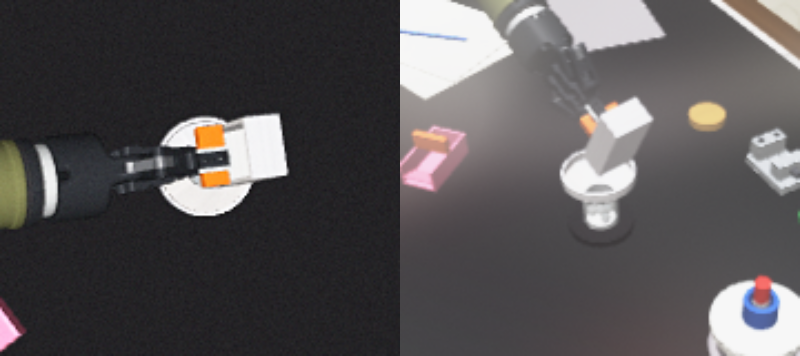

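The scoop is tipped 64° over the mouth (left half around (210,160)), and the balls seem to be in the tube in the side view. Tipping back and inspecting.

{"fn": "drive_tool", "kwargs": {
  "steps": [
    {"x": 0, "y": 0.45, "z": 0.57, "rx": 0.112, "ry": 0, "rz": 0, "grip": 0},
    {"x": 0, "y": 0.45, "z": 0.57, "rx": 0.112, "ry": 0, "rz": 0, "grip": 0},
    {"x": 0, "y": 0.45, "z": 0.57, "rx": 0.112, "ry": 0, "rz": 0, "grip": 0},
    {"x": 0, "y": 0.45, "z": 0.57, "rx": 0.112, "ry": 0, "rz": 0, "grip": 0},
    {"x": 0, "y": 0.45, "z": 0.4, "rx": 0.112, "ry": 0, "rz": 0, "grip": 0},
    {"x": 0, "y": 0.45, "z": 0.4, "rx": 0.112, "ry": 0, "rz": 0, "grip": 0},
    {"x": 0, "y": 0.45, "z": 0.4, "rx": 0.112, "ry": 0, "rz": 0, "grip": 0},
    {"x": 0, "y": 0.45, "z": 0.4, "rx": 0.112, "ry": 0, "rz": 0, "grip": 0},
    {"x": 0, "y": 0.45, "z": 0.3, "rx": 0.112, "ry": 0, "rz": 0, "grip": 0},
    {"x": 0, "y": 0.45, "z": 0.3, "rx": 0.112, "ry": 0, "rz": 0, "grip": 0}
  ]
}}

```text
t: 10.28
position: [0.4848, -0.0609, 0.1857]
tcp_rot: [0.997, 0.082, 0.003, -0.004]
wrist_force: [-0.8, -0.1, -2.4]
grip_width: 0.0111
finger_force: 59.2
```

{"fn": "drive_tool", "kwargs": {
  "steps": [
    {"x": 0, "y": 0, "z": -0.5, "rx": 0, "ry": 0, "rz": 0, "grip": 0},
    {"x": 0, "y": 1.5, "z": -0.5, "rx": 0, "ry": 0, "rz": 0, "grip": 0},
    {"x": 0, "y": 1.5, "z": 0, "rx": 0, "ry": 0, "rz": 0, "grip": 0},
    {"x": 0, "y": 0, "z": 0, "rx": 0, "ry": 0, "rz": 0, "grip": 0}
  ]
}}

```text
t: 10.62
position: [0.4892, -0.0932, 0.1946]
tcp_rot: [0.997, 0.08, 0.001, 0.001]
wrist_force: [-0.5, -0.5, -1.5]
grip_width: 0.0112
finger_force: 59.4
```

```bash
python3 -c "
from h import *
st()
s=env.read_state()
plan([.475,.241,s['position'][2]],down(-80))
p=env.get_image('top');q=env.get_image('side')
a=cv2.resize(p['image'][170:290,240:360],(390,390),interpolation=2);b=cv2.resize(q['image'][160:260,240:340],(390,390),interpolation=2);cv2.imwrite('pics/back.png',np.hstack([a,b]))
"
```

```text
{'t': 10.6167, 'q': [-0.5849, 0.0216, 0.7357, 1.9233, -0.0147, 1.1992, -1.2539], 'position': [0.4892, -0.0932, 0.1946], 'tcp_rot': [0.9968, 0.0803, 0.0014, 0.0007], 'wrist_force': [-0.4521, -0.4957, -1.536], 'grip_width': 0.0112, 'finger_force': 59.4357}
d cm [  3.95 -33.22  -0.05] /10= [ 0.395 -3.322 -0.005]  rot [ 0.002 -0.003 -0.014] /1= [ 0.0017 -0.0027 -0.0137]
```

View pics/back.png

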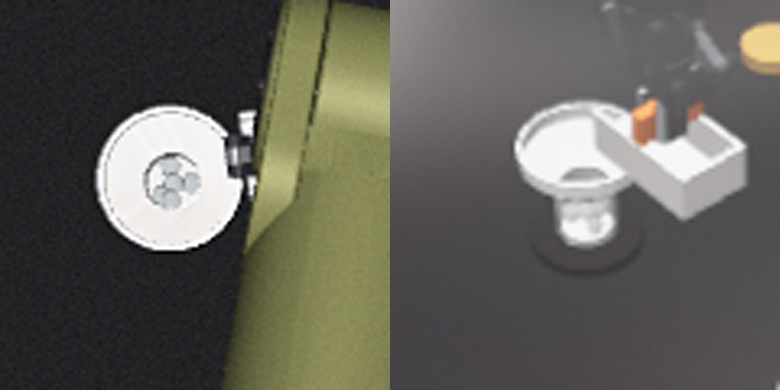

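The top view shows at least four balls in the jar, around (175,180). The tray looks empty. Carrying the scoop to its place.

{"fn": "drive_tool", "kwargs": {
  "steps": [
    {"x": 0.2, "y": -1.5, "z": 0, "rx": 0, "ry": 0, "rz": 0, "grip": 0},
    {"x": 0.4, "y": -3, "z": 0, "rx": 0, "ry": 0, "rz": 0, "grip": 0},
    {"x": 0.4, "y": -3.7, "z": 0, "rx": 0, "ry": 0, "rz": 0, "grip": 0},
    {"x": 0.4, "y": -3.7, "z": 0, "rx": 0, "ry": 0, "rz": 0, "grip": 0},
    {"x": 0.4, "y": -3.7, "z": 0, "rx": 0, "ry": 0, "rz": 0, "grip": 0},
    {"x": 0.4, "y": -3.7, "z": 0, "rx": 0, "ry": 0, "rz": 0, "grip": 0},
    {"x": 0.4, "y": -3.7, "z": 0, "rx": 0, "ry": 0, "rz": 0, "grip": 0},
    {"x": 0.4, "y": -3.7, "z": 0, "rx": 0, "ry": 0, "rz": 0, "grip": 0},
    {"x": 0.4, "y": -3.7, "z": 0, "rx": 0, "ry": 0, "rz": 0, "grip": 0},
    {"x": 0.3, "y": -2.5, "z": 0, "rx": 0, "ry": 0, "rz": 0, "grip": 0}
  ]
}}

```text
t: 11.55
position: [0.4688, 0.2472, 0.1932]
tcp_rot: [0.996, 0.086, -0.0, -0.001]
wrist_force: [-0.3, 0.8, -2.1]
grip_width: 0.011
finger_force: 59.4
```

```bash
python3 -c "
from h import *
st()
s=env.read_state()
plan([.475,.241,.0565],down(-80))
p=env.get_image('top')
a=cv2.resize(p['image'][190:260,255:325],(390,390),interpolation=2);b=cv2.resize(p['image'][170:270,150:250],(390,390),interpolation=2);cv2.imwrite('pics/emp.png',np.hstack([a,b]))
"
```

```text
{'t': 11.55, 'q': [-0.9217, 0.1041, 0.4144, 1.8427, -0.047, 1.2034, -1.8909], 'position': [0.4688, 0.2472, 0.1932], 'tcp_rot': [0.9963, 0.086, -0.0002, -0.001], 'wrist_force': [-0.2933, 0.83, -2.1445], 'grip_width': 0.011, 'finger_force': 59.4129}
d cm [ 0.5   0.74 13.67] /4= [0.126 0.185 3.418]  rot [-0.002  0.    -0.002] /1= [-0.0021  0.0002 -0.0023]
```

View pics/emp.png

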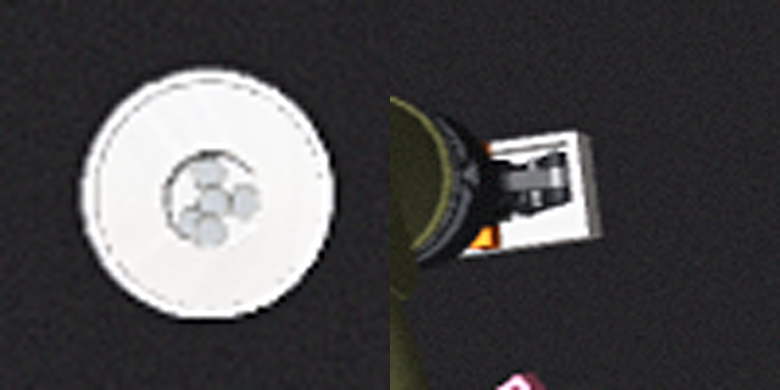

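All five balls are in the jar, at (208,172), (213,200), (243,200), (208,230) and (190,220). The tray is empty, so I'll set it down.

{"fn": "drive_tool", "kwargs": {
  "steps": [
    {"x": 0, "y": 0, "z": 2, "rx": 0, "ry": 0, "rz": 0, "grip": 0},
    {"x": 0, "y": 0, "z": 3, "rx": 0, "ry": 0, "rz": 0, "grip": 0},
    {"x": 0, "y": 0, "z": 3, "rx": 0, "ry": 0, "rz": 0, "grip": 0},
    {"x": 0, "y": 0, "z": 2.5, "rx": 0, "ry": 0, "rz": 0, "grip": 0},
    {"x": 0, "y": 0, "z": 1.5, "rx": 0, "ry": 0, "rz": 0, "grip": 0},
    {"x": 0, "y": 0, "z": 0.7, "rx": 0, "ry": 0, "rz": 0, "grip": 0},
    {"x": 0, "y": 0, "z": 0.3, "rx": 0, "ry": 0, "rz": 0, "grip": 0},
    {"x": 0, "y": 0, "z": 0.3, "rx": 0, "ry": 0, "rz": 0, "grip": 0},
    {"x": 0, "y": 0, "z": 0.2, "rx": 0, "ry": 0, "rz": 0, "grip": 0},
    {"x": 0, "y": 0, "z": 0.1, "rx": 0, "ry": 0, "rz": 0, "grip": 0}
  ]
}}

```text
t: 12.43
position: [0.4718, 0.2424, 0.058]
tcp_rot: [0.997, 0.083, 0.001, -0.001]
wrist_force: [-0.7, 0.7, -1.5]
grip_width: 0.0114
finger_force: 59.4
```

{"fn": "drive_tool", "kwargs": {
  "steps": [
    {"x": 0, "y": 0, "z": 0.1, "rx": 0, "ry": 0, "rz": 0, "grip": 0},
    {"x": 0, "y": 0, "z": 0.1, "rx": 0, "ry": 0, "rz": 0, "grip": 0},
    {"x": 0, "y": 0, "z": 0, "rx": 0, "ry": 0, "rz": 0, "grip": 0}
  ]
}}

```text
t: 12.68
position: [0.4717, 0.2422, 0.0557]
tcp_rot: [0.997, 0.083, 0.001, -0.0]
wrist_force: [-1.0, 0.3, 0.7]
grip_width: 0.0111
finger_force: 59.8
```

{"fn": "drive_tool", "kwargs": {
  "steps": [
    {"x": 0, "y": 0, "z": 0, "rx": 0, "ry": 0, "rz": 0, "grip": 0.5},
    {"x": 0, "y": 0, "z": 0, "rx": 0, "ry": 0, "rz": 0, "grip": 0.5},
    {"x": 0, "y": 0, "z": 0, "rx": 0, "ry": 0, "rz": 0, "grip": 0.5},
    {"x": 0, "y": 0, "z": 0, "rx": 0, "ry": 0, "rz": 0, "grip": 0.5},
    {"x": 0, "y": 0, "z": -1.5, "rx": 0, "ry": 0, "rz": 0, "grip": 0.5},
    {"x": 0, "y": 0, "z": -3, "rx": 0, "ry": 0, "rz": 0, "grip": 0.5},
    {"x": 0, "y": 0, "z": -3.5, "rx": 0, "ry": 0, "rz": 0, "grip": 0.5},
    {"x": 0, "y": 0, "z": -3.5, "rx": 0, "ry": 0, "rz": 0, "grip": 0.5},
    {"x": 0, "y": 0, "z": -2.5, "rx": 0, "ry": 0, "rz": 0, "grip": 0.5},
    {"x": 0, "y": 0, "z": -1, "rx": 0, "ry": 0, "rz": 0, "grip": 0.5}
  ]
}}

```text
t: 13.52
position: [0.4732, 0.2427, 0.2095]
tcp_rot: [0.997, 0.083, 0.003, -0.002]
wrist_force: [-0.9, 0.1, 0.9]
grip_width: 0.0429
finger_force: 0.0
```

{"fn": "drive_tool", "kwargs": {
  "steps": [
    {"x": 0, "y": 0, "z": 0, "rx": 0, "ry": 0, "rz": -0.11, "grip": 0.5},
    {"x": 0, "y": 0, "z": 0, "rx": 0, "ry": 0, "rz": -0.11, "grip": 0.5},
    {"x": 0, "y": 0, "z": 0, "rx": 0, "ry": 0, "rz": -0.11, "grip": 0.5},
    {"x": 0, "y": 0, "z": 0, "rx": 0, "ry": 0, "rz": -0.11, "grip": 0.5},
    {"x": 0, "y": 0, "z": 0, "rx": 0, "ry": 0, "rz": -0.11, "grip": 0.5},
    {"x": 0, "y": 0, "z": 0, "rx": 0, "ry": 0, "rz": -0.11, "grip": 0.5},
    {"x": 0, "y": 0, "z": 0, "rx": 0, "ry": 0, "rz": -0.11, "grip": 0.5},
    {"x": 0, "y": 0, "z": 0, "rx": 0, "ry": 0, "rz": -0.11, "grip": 0.5}
  ]
}}

```text
t: 14.18
position: [0.4708, 0.2416, 0.204]
tcp_rot: [0.865, 0.502, -0.001, 0.0]
wrist_force: [0.1, -0.1, -0.1]
grip_width: 0.0429
finger_force: 0.0
```

```bash
python3 -c "
from h import *
st()
plan([.532,-.284,.21],down(-30))
p=env.get_image('side');W=cloud(p)
m=(np.hypot(W[...,0]-.532,W[...,1]+.284)<.03)&(W[...,2]>.1);q=W[m];print('knob side',q.min(0),q.max(0),np.median(q,0),m.sum())
r=env.regions_of(p,'scoop')
for x in r: P=W[x['region']];P=P[~np.isnan(P[:,0])];print(x['confidence'],x['at'],np.median(P,0),P[:,2].max())
"
```

```text
{'t': 14.1833, 'q': [-0.8823, 0.0942, 0.3808, 1.8287, -0.037, 1.2271, -1.009], 'position': [0.4708, 0.2416, 0.204], 'tcp_rot': [0.8648, 0.5022, -0.0008, 0.0001], 'wrist_force': [0.0862, -0.0806, -0.1318], 'grip_width': 0.0429, 'finger_force': 0.0}
d cm [-42.61  31.36  -0.56] /16= [-2.663  1.96  -0.035]  rot [-0.001  0.001  0.005] /1= [-0.0006  0.0014  0.005 ]
knob side [ 0.5216799  -0.2930746   0.10017142] [ 0.5421822  -0.27310642  0.11589475] [ 0.53019962 -0.2863458   0.1114791 ] 58
0.91 [257.9, 174.6] [0.47260003 0.23644927 0.02376394] 0.06336473239624016
0.76 [214.3, 191.0] [0.31436856 0.24299691 0.01945814] 0.06388966357316332
```

{"fn": "drive_tool", "kwargs": {
  "steps": [
    {"x": -3.04, "y": 2.24, "z": 0, "rx": 0, "ry": 0, "rz": 0, "grip": 0.6},
    {"x": -3.04, "y": 2.24, "z": 0, "rx": 0, "ry": 0, "rz": 0, "grip": 0.6},
    {"x": -3.04, "y": 2.24, "z": 0, "rx": 0, "ry": 0, "rz": 0, "grip": 0.6},
    {"x": -3.04, "y": 2.24, "z": 0, "rx": 0, "ry": 0, "rz": 0, "grip": 0.6},
    {"x": -3.04, "y": 2.24, "z": 0, "rx": 0, "ry": 0, "rz": 0, "grip": 0.6},
    {"x": -3.04, "y": 2.24, "z": 0, "rx": 0, "ry": 0, "rz": 0, "grip": 0.6},
    {"x": -3.04, "y": 2.24, "z": 0, "rx": 0, "ry": 0, "rz": 0, "grip": 0.6},
    {"x": -3.04, "y": 2.24, "z": 0, "rx": 0, "ry": 0, "rz": 0, "grip": 0.6},
    {"x": -3.04, "y": 2.24, "z": 0, "rx": 0, "ry": 0, "rz": 0, "grip": 0.6},
    {"x": -3.04, "y": 2.24, "z": 0, "rx": 0, "ry": 0, "rz": 0, "grip": 0.6}
  ]
}}

```text
t: 15.12
position: [0.5127, -0.1352, 0.2048]
tcp_rot: [0.867, 0.498, 0.0, -0.0]
wrist_force: [0.1, -0.9, -0.5]
grip_width: 0.0512
finger_force: 0.0
```

{"fn": "drive_tool", "kwargs": {
  "steps": [
    {"x": -3.04, "y": 2.24, "z": 0, "rx": 0, "ry": 0, "rz": 0, "grip": 0.6},
    {"x": -3.04, "y": 2.24, "z": 0, "rx": 0, "ry": 0, "rz": 0, "grip": 0.6},
    {"x": -3.04, "y": 2.24, "z": 0, "rx": 0, "ry": 0, "rz": 0, "grip": 0.6},
    {"x": -2.4, "y": 1.8, "z": 0, "rx": 0, "ry": 0, "rz": 0, "grip": 0.6},
    {"x": 0, "y": 0, "z": 0, "rx": 0, "ry": 0, "rz": 0, "grip": 0.6},
    {"x": 0, "y": 0, "z": 0, "rx": 0, "ry": 0, "rz": 0, "grip": 0.6}
  ]
}}

```text
t: 15.62
position: [0.5281, -0.2781, 0.2043]
tcp_rot: [0.868, 0.497, -0.001, 0.0]
wrist_force: [0.5, 0.9, -1.0]
grip_width: 0.0511
finger_force: 0.0
```

```bash
python3 -c "
from h import *
st()
plan([.532,-.2838,.111],down(-30))
"
```

```text
{'t': 15.6167, 'q': [-0.2376, 0.3003, 0.8151, 1.679, -0.226, 1.2618, 0.0935], 'position': [0.5281, -0.2781, 0.2043], 'tcp_rot': [0.8679, 0.4967, -0.001, 0.0], 'wrist_force': [0.4816, 0.8815, -1.0098], 'grip_width': 0.0511, 'finger_force': 0.0}
d cm [-0.28  0.63  9.33] /3= [-0.092  0.211  3.11 ]  rot [-0.001  0.002 -0.008] /1= [-0.001   0.0018 -0.0076]
```

{"fn": "drive_tool", "kwargs": {
  "steps": [
    {"x": -0.28, "y": 0.63, "z": 0, "rx": 0, "ry": 0, "rz": 0, "grip": 0.6},
    {"x": 0, "y": 0, "z": 2.5, "rx": 0, "ry": 0, "rz": 0, "grip": 0.6},
    {"x": 0, "y": 0, "z": 2.5, "rx": 0, "ry": 0, "rz": 0, "grip": 0.6},
    {"x": 0, "y": 0, "z": 2, "rx": 0, "ry": 0, "rz": 0, "grip": 0.6},
    {"x": 0, "y": 0, "z": 1.3, "rx": 0, "ry": 0, "rz": 0, "grip": 0.6},
    {"x": 0, "y": 0, "z": 0.8, "rx": 0, "ry": 0, "rz": 0, "grip": 0.6},
    {"x": 0, "y": 0, "z": 0, "rx": 0, "ry": 0, "rz": 0, "grip": 0.6},
    {"x": 0, "y": 0, "z": 0, "rx": 0, "ry": 0, "rz": 0, "grip": 0.6}
  ]
}}

```text
t: 16.28
position: [0.5338, -0.2811, 0.1145]
tcp_rot: [0.866, 0.5, 0.0, 0.0]
wrist_force: [-0.1, 0.4, 0.5]
grip_width: 0.0511
finger_force: 0.0
```

```bash
python3 -c "
from h import *
st()
plan([.532,-.2838,.111],down(-30))
"
```

```text
{'t': 16.2833, 'q': [-0.1877, 0.4064, 0.7734, 1.7566, -0.3143, 1.1062, 0.1644], 'position': [0.5338, -0.2811, 0.1145], 'tcp_rot': [0.866, 0.5001, 0.0002, 0.0001], 'wrist_force': [-0.0508, 0.4055, 0.5114], 'grip_width': 0.0511, 'finger_force': 0.0}
d cm [-0.33 -0.02  0.35] /1= [-0.327 -0.018  0.347]  rot [ 0. -0.  0.] /1= [ 0.0004 -0.0002  0.0001]
```

{"fn": "drive_tool", "kwargs": {
  "steps": [
    {"x": -0.3, "y": 0, "z": 0.3, "rx": 0, "ry": 0, "rz": 0, "grip": 0.6},
    {"x": 0, "y": 0, "z": 0, "rx": 0, "ry": 0, "rz": 0, "grip": 0.6},
    {"x": 0, "y": 0, "z": 0, "rx": 0, "ry": 0, "rz": 0, "grip": 0},
    {"x": 0, "y": 0, "z": 0, "rx": 0, "ry": 0, "rz": 0, "grip": 0},
    {"x": 0, "y": 0, "z": 0, "rx": 0, "ry": 0, "rz": 0, "grip": 0},
    {"x": 0, "y": 0, "z": 0, "rx": 0, "ry": 0, "rz": 0, "grip": 0},
    {"x": 0, "y": 0, "z": 0, "rx": 0, "ry": 0, "rz": 0, "grip": 0},
    {"x": 0, "y": 0, "z": 0, "rx": 0, "ry": 0, "rz": 0, "grip": 0}
  ]
}}

```text
t: 16.95
position: [0.5322, -0.2843, 0.1118]
tcp_rot: [0.866, 0.5, 0.0, 0.0]
wrist_force: [-0.2, 0.9, 5.0]
grip_width: 0.0181
finger_force: 58.7
```

{"fn": "drive_tool", "kwargs": {
  "steps": [
    {"x": 0, "y": 0, "z": -0.3, "rx": 0, "ry": 0, "rz": 0, "grip": 0},
    {"x": 0, "y": 0, "z": -0.5, "rx": 0, "ry": 0, "rz": 0, "grip": 0},
    {"x": 0, "y": 0, "z": -0.8, "rx": 0, "ry": 0, "rz": 0, "grip": 0},
    {"x": 0, "y": 0, "z": -1.2, "rx": 0, "ry": 0, "rz": 0, "grip": 0},
    {"x": 0, "y": 0, "z": -1.6, "rx": 0, "ry": 0, "rz": 0, "grip": 0},
    {"x": 0, "y": 0, "z": -1.6, "rx": 0, "ry": 0, "rz": 0, "grip": 0},
    {"x": 0, "y": 0, "z": -1.6, "rx": 0, "ry": 0, "rz": 0, "grip": 0},
    {"x": 0, "y": 0, "z": -1.2, "rx": 0, "ry": 0, "rz": 0, "grip": 0},
    {"x": 0, "y": 0, "z": -0.8, "rx": 0, "ry": 0, "rz": 0, "grip": 0},
    {"x": 0, "y": 0, "z": -0.4, "rx": 0, "ry": 0, "rz": 0, "grip": 0}
  ]
}}

```text
t: 17.78
position: [0.5322, -0.2843, 0.2127]
tcp_rot: [0.866, 0.5, 0.001, 0.001]
wrist_force: [0.6, 0.1, -4.1]
grip_width: 0.0175
finger_force: 58.7
```

```bash
python3 -c "
from h import *
st()
plan([.4723,.0047,.21],down(-30))
"
```

```text
{'t': 17.7833, 'q': [-0.2256, 0.3077, 0.817, 1.655, -0.2335, 1.2782, 0.1114], 'position': [0.5322, -0.2843, 0.2127], 'tcp_rot': [0.8661, 0.4998, 0.0007, 0.0007], 'wrist_force': [0.5742, 0.0557, -4.1294], 'grip_width': 0.0175, 'finger_force': 58.7191}
d cm [ 22.03 -19.64   0.24] /9= [ 2.447 -2.183  0.027]  rot [ 0.002 -0.001 -0.   ] /1= [ 0.0019 -0.0006 -0.0004]
```

{"fn": "drive_tool", "kwargs": {
  "steps": [
    {"x": 0.5, "y": -0.44, "z": 0, "rx": 0, "ry": 0, "rz": 0, "grip": 0},
    {"x": 1, "y": -0.88, "z": 0, "rx": 0, "ry": 0, "rz": 0, "grip": 0},
    {"x": 1.5, "y": -1.32, "z": 0, "rx": 0, "ry": 0, "rz": 0, "grip": 0},
    {"x": 1.65, "y": -1.47, "z": 0, "rx": 0, "ry": 0, "rz": 0, "grip": 0},
    {"x": 1.65, "y": -1.47, "z": 0, "rx": 0, "ry": 0, "rz": 0, "grip": 0},
    {"x": 1.65, "y": -1.47, "z": 0, "rx": 0, "ry": 0, "rz": 0, "grip": 0},
    {"x": 1.65, "y": -1.47, "z": 0, "rx": 0, "ry": 0, "rz": 0, "grip": 0},
    {"x": 1.65, "y": -1.47, "z": 0, "rx": 0, "ry": 0, "rz": 0, "grip": 0},
    {"x": 1.65, "y": -1.47, "z": 0, "rx": 0, "ry": 0, "rz": 0, "grip": 0},
    {"x": 1.65, "y": -1.47, "z": 0, "rx": 0, "ry": 0, "rz": 0, "grip": 0}
  ]
}}

```text
t: 18.62
position: [0.4913, -0.0918, 0.2101]
tcp_rot: [0.866, 0.5, -0.001, -0.001]
wrist_force: [0.2, 0.1, -4.4]
grip_width: 0.0184
finger_force: 58.9
```

{"fn": "drive_tool", "kwargs": {
  "steps": [
    {"x": 1.65, "y": -1.47, "z": 0, "rx": 0, "ry": 0, "rz": 0, "grip": 0},
    {"x": 1.65, "y": -1.47, "z": 0, "rx": 0, "ry": 0, "rz": 0, "grip": 0},
    {"x": 1.65, "y": -1.47, "z": 0, "rx": 0, "ry": 0, "rz": 0, "grip": 0},
    {"x": 1.35, "y": -1.2, "z": 0, "rx": 0, "ry": 0, "rz": 0, "grip": 0},
    {"x": 0.8, "y": -0.75, "z": 0, "rx": 0, "ry": 0, "rz": 0, "grip": 0},
    {"x": 0.4, "y": -0.35, "z": 0, "rx": 0, "ry": 0, "rz": 0, "grip": 0},
    {"x": 0, "y": 0, "z": 0, "rx": 0, "ry": 0, "rz": 0, "grip": 0},
    {"x": 0, "y": 0, "z": 0, "rx": 0, "ry": 0, "rz": 0, "grip": 0}
  ]
}}

```text
t: 19.28
position: [0.4717, 0.0046, 0.2106]
tcp_rot: [0.866, 0.5, -0.0, 0.0]
wrist_force: [0.3, -0.0, -4.7]
grip_width: 0.0184
finger_force: 58.9
```

```bash
python3 -c "
from h import *
st()
plan([.4723,.0047,.21],down(-30))
pp=env.read_state()['position']
for n in('top','side'):
    p=env.get_image(n);W=cloud(p);print(n,p['image'].shape)
    z=W[...,2];near=np.hypot(W[...,0]-pp[0],W[...,1]-pp[1])<.075
    m=near&(z>.145)&(z<.162)
    P=W[m]; A=np.c_[P[:,:2],np.ones(len(P))]
    f=np.linalg.lstsq(A,P[:,2],rcond=None)[0]
    res=abs(P[:,2]-A@f)<.003; f=np.linalg.lstsq(A[res],P[res,2],rcond=None)[0]
    print('slope',f,res.sum()); c,r=cv2.minEnclosingCircle((P[res][:,:2]*1000).astype(np.float32)); print(c,r)
    b=p['image'];cv2.imwrite(f'pics/car_{n}.png',b)
q=cv2.imread('pics/car_side.png');cv2.imwrite('pics/car.png',cv2.resize(q[120:280,210:390],(720,640)[:2] if 0 else (620,551),interpolation=2))
"
```

```text
{'t': 19.2833, 'q': [-0.6695, -0.0587, 0.5887, 1.9525, 0.0351, 1.2387, -0.6172], 'position': [0.4717, 0.0046, 0.2106], 'tcp_rot': [0.8661, 0.4998, -0.0004, 0.0001], 'wrist_force': [0.2708, -0.0491, -4.6573], 'grip_width': 0.0184, 'finger_force': 58.9309}
d cm [0.04 0.05 0.06] /1= [0.036 0.047 0.062]  rot [-0.     0.001 -0.   ] /1= [-0.0002  0.0009 -0.0005]
top (400, 640, 3)
slope [0.00958395 0.41236801 0.16973893] 11
(473.362548828125, -52.45136642456055) 15.902202606201172
side (400, 640, 3)
slope [-0.00120554  0.00515024  0.15215321] 579
(472.35272216796875, 4.073916435241699) 59.89330291748047
```

View pics/car.png

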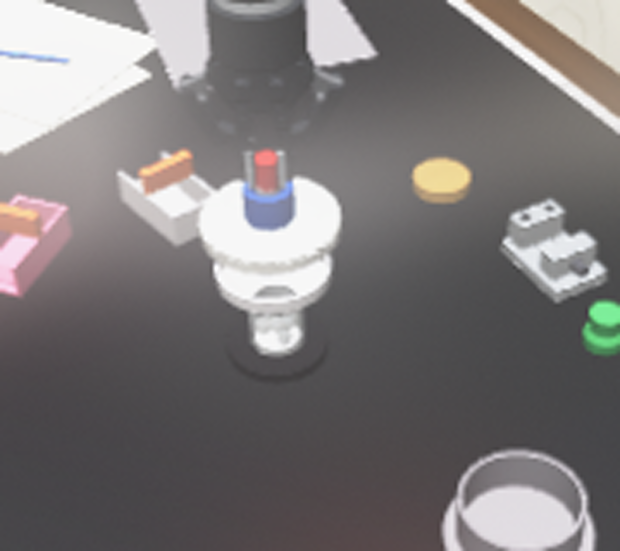

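The nested lids hang level over the jar, with the cover at (270,220) and the jar at (275,290), centred to within a millimetre. Lowering them gently.

{"fn": "drive_tool", "kwargs": {
  "steps": [
    {"x": 0, "y": 0, "z": 0.5, "rx": 0, "ry": 0, "rz": 0, "grip": 0},
    {"x": 0, "y": 0, "z": 0.8, "rx": 0, "ry": 0, "rz": 0, "grip": 0},
    {"x": 0, "y": 0, "z": 0.8, "rx": 0, "ry": 0, "rz": 0, "grip": 0},
    {"x": 0, "y": 0, "z": 0.5, "rx": 0, "ry": 0, "rz": 0, "grip": 0},
    {"x": 0, "y": 0, "z": 0.4, "rx": 0, "ry": 0, "rz": 0, "grip": 0},
    {"x": 0, "y": 0, "z": 0.3, "rx": 0, "ry": 0, "rz": 0, "grip": 0},
    {"x": 0, "y": 0, "z": 0.3, "rx": 0, "ry": 0, "rz": 0, "grip": 0},
    {"x": 0, "y": 0, "z": 0.2, "rx": 0, "ry": 0, "rz": 0, "grip": 0},
    {"x": 0, "y": 0, "z": 0.1, "rx": 0, "ry": 0, "rz": 0, "grip": 0},
    {"x": 0, "y": 0, "z": 0, "rx": 0, "ry": 0, "rz": 0, "grip": 0}
  ]
}}

```text
t: 20.22
position: [0.472, 0.0052, 0.172]
tcp_rot: [0.866, 0.5, -0.0, -0.0]
wrist_force: [-0.5, -0.6, -3.9]
grip_width: 0.0183
finger_force: 58.9
```

{"fn": "drive_tool", "kwargs": {
  "steps": [
    {"x": 0, "y": 0, "z": 0.1, "rx": 0, "ry": 0, "rz": 0, "grip": 0},
    {"x": 0, "y": 0, "z": 0.1, "rx": 0, "ry": 0, "rz": 0, "grip": 0},
    {"x": 0, "y": 0, "z": 0.1, "rx": 0, "ry": 0, "rz": 0, "grip": 0},
    {"x": 0, "y": 0, "z": 0.1, "rx": 0, "ry": 0, "rz": 0, "grip": 0},
    {"x": 0, "y": 0, "z": 0.07, "rx": 0, "ry": 0, "rz": 0, "grip": 0},
    {"x": 0, "y": 0, "z": 0.05, "rx": 0, "ry": 0, "rz": 0, "grip": 0},
    {"x": 0, "y": 0, "z": 0, "rx": 0, "ry": 0, "rz": 0, "grip": 0},
    {"x": 0, "y": 0, "z": 0, "rx": 0, "ry": 0, "rz": 0, "grip": 0}
  ]
}}

```text
t: 20.88
position: [0.4721, 0.0052, 0.1669]
tcp_rot: [0.866, 0.5, 0.0, -0.0]
wrist_force: [-0.8, -0.4, -3.9]
grip_width: 0.018
finger_force: 59.1
```

{"fn": "drive_tool", "kwargs": {
  "steps": [
    {"x": 0, "y": 0, "z": 0.05, "rx": 0, "ry": 0, "rz": 0, "grip": 0},
    {"x": 0, "y": 0, "z": 0.05, "rx": 0, "ry": 0, "rz": 0, "grip": 0},
    {"x": 0, "y": 0, "z": 0.05, "rx": 0, "ry": 0, "rz": 0, "grip": 0},
    {"x": 0, "y": 0, "z": 0, "rx": 0, "ry": 0, "rz": 0, "grip": 0}
  ]
}}

```text
t: 21.22
position: [0.4721, 0.0052, 0.1667]
tcp_rot: [0.866, 0.5, 0.0, -0.0]
wrist_force: [-5.6, -0.5, 7.1]
grip_width: 0.0178
finger_force: 60.4
```

{"fn": "drive_tool", "kwargs": {
  "steps": [
    {"x": 0, "y": 0, "z": 0, "rx": 0, "ry": 0, "rz": 0, "grip": 0.3},
    {"x": 0, "y": 0, "z": 0, "rx": 0, "ry": 0, "rz": 0, "grip": 0.5},
    {"x": 0, "y": 0, "z": -0.3, "rx": 0, "ry": 0, "rz": 0, "grip": 1},
    {"x": 0, "y": 0, "z": -0.3, "rx": 0, "ry": 0, "rz": 0, "grip": 1},
    {"x": 0, "y": 0, "z": 0, "rx": 0, "ry": 0, "rz": 0, "grip": 1},
    {"x": 0, "y": 0, "z": 0, "rx": 0, "ry": 0, "rz": 0, "grip": 1},
    {"x": 0, "y": 0, "z": 0, "rx": 0, "ry": 0, "rz": 0, "grip": 1}
  ]
}}

```text
t: 21.8
position: [0.4721, 0.0052, 0.1714]
tcp_rot: [0.866, 0.5, 0.0, 0.0]
wrist_force: [0.7, 0.4, 0.2]
grip_width: 0.0856
finger_force: 0.0
```

```bash
python3 -c "
from h import *
print(env.tcp_to_tips)
st()
p=env.get_image('side');W=cloud(p)
z=W[...,2];near=np.hypot(W[...,0]-.472,W[...,1]-.005)<.075
for lo,hi in((.102,.116),(.135,.146)):
    P=W[near&(z>lo)&(z<hi)];A=np.c_[P[:,:2],np.ones(len(P))]
    f=np.linalg.lstsq(A,P[:,2],rcond=None)[0]
    res=abs(P[:,2]-A@f)<.003; f=np.linalg.lstsq(A[res],P[res,2],rcond=None)[0]
    c,r=cv2.minEnclosingCircle((P[res][:,:2]*1000).astype(np.float32));print('slope',f[:2],res.sum(),np.median(P[res],0),c,r)
m=(np.hypot(W[...,0]-.472,W[...,1]-.005)<.015)&(z>.15)&(z<.174);q=W[m];print('knob',q.min(0),q.max(0))
plan([.472,.0047,.139],down(-30))
"
```

```text
0.022
{'t': 21.8, 'q': [-0.6643, -0.0171, 0.5976, 2.0019, 0.0104, 1.1535, -0.595], 'position': [0.4721, 0.0052, 0.1714], 'tcp_rot': [0.8661, 0.4998, 0.0002, 0.0], 'wrist_force': [0.6744, 0.3848, 0.1776], 'grip_width': 0.0856, 'finger_force': 0.0}
slope [ 0.00310962 -0.00018247] 575 [ 0.46037465 -0.00902319  0.10764068] (472.14093017578125, 5.109504699707031) 60.20933532714844
slope [ 0.00831044 -0.03222426] 70 [4.65541537e-01 2.99117377e-04 1.39579605e-01] (472.08673095703125, 5.72825813293457) 22.303802490234375
knob [ 0.46278614 -0.00395447  0.15012782] [0.48061532 0.01504179 0.16917448]
d cm [-0.04  0.02  3.23] /1= [-0.044  0.024  3.231]  rot [-0. -0. -0.] /1= [-0.     -0.0001 -0.0004]
```

{"fn": "drive_tool", "kwargs": {
  "steps": [
    {"x": 0, "y": 0, "z": 0.8, "rx": 0, "ry": 0, "rz": 0, "grip": 1},
    {"x": 0, "y": 0, "z": 0.8, "rx": 0, "ry": 0, "rz": 0, "grip": 1},
    {"x": 0, "y": 0, "z": 0.8, "rx": 0, "ry": 0, "rz": 0, "grip": 1},
    {"x": 0, "y": 0, "z": 0.4, "rx": 0, "ry": 0, "rz": 0, "grip": 1},
    {"x": 0, "y": 0, "z": 0.3, "rx": 0, "ry": 0, "rz": 0, "grip": 1},
    {"x": 0, "y": 0, "z": 0, "rx": 0, "ry": 0, "rz": 0, "grip": 1},
    {"x": 0, "y": 0, "z": 0, "rx": 0, "ry": 0, "rz": 0, "grip": 0.65},
    {"x": 0, "y": 0, "z": 0, "rx": 0, "ry": 0, "rz": 0, "grip": 0.65},
    {"x": 0, "y": 0, "z": 0, "rx": 0, "ry": 0, "rz": 0, "grip": 0.65}
  ]
}}

```text
t: 22.6
position: [0.4723, 0.0052, 0.1407]
tcp_rot: [0.866, 0.5, 0.0, 0.0]
wrist_force: [0.8, 0.2, 0.4]
grip_width: 0.0559
finger_force: 0.0
```

{"fn": "drive_tool", "kwargs": {
  "steps": [
    {"x": 0, "y": 0, "z": 0, "rx": 0, "ry": 0, "rz": 0, "grip": 0.5},
    {"x": 0, "y": 0, "z": 0, "rx": 0, "ry": 0, "rz": 0, "grip": 0.3},
    {"x": 0, "y": 0, "z": 0, "rx": 0, "ry": 0, "rz": 0, "grip": 0},
    {"x": 0, "y": 0, "z": 0, "rx": 0, "ry": 0, "rz": 0, "grip": 0},
    {"x": 0, "y": 0, "z": 0, "rx": 0, "ry": 0, "rz": 0, "grip": 0}
  ]
}}

```text
t: 23.02
position: [0.4724, 0.0053, 0.1412]
tcp_rot: [0.866, 0.5, 0.001, -0.0]
wrist_force: [-1.2, 0.8, 5.6]
grip_width: 0.042
finger_force: 60.9
```

{"fn": "drive_tool", "kwargs": {
  "steps": [
    {"x": 0, "y": 0, "z": -0.2, "rx": 0, "ry": 0, "rz": 0, "grip": 0},
    {"x": 0, "y": 0, "z": -0.3, "rx": 0, "ry": 0, "rz": 0, "grip": 0},
    {"x": 0, "y": 0, "z": -0.5, "rx": 0, "ry": 0, "rz": 0, "grip": 0},
    {"x": 0, "y": 0, "z": -0.5, "rx": 0, "ry": 0, "rz": 0, "grip": 0},
    {"x": 0, "y": 0, "z": -0.3, "rx": 0, "ry": 0, "rz": 0, "grip": 0},
    {"x": 0, "y": 0, "z": -0.2, "rx": 0, "ry": 0, "rz": 0, "grip": 0},
    {"x": 0, "y": 0, "z": 0, "rx": 0, "ry": 0, "rz": 0, "grip": 0},
    {"x": 0, "y": 0, "z": 0, "rx": 0, "ry": 0, "rz": 0, "grip": 0}
  ]
}}

```text
t: 23.68
position: [0.4721, 0.0052, 0.1604]
tcp_rot: [0.866, 0.5, 0.0, -0.0]
wrist_force: [0.6, -0.3, -2.3]
grip_width: 0.0418
finger_force: 60.9
```

Only the cover's weight is on the wrist (about 2 N). Continuing up.

{"fn": "drive_tool", "kwargs": {
  "steps": [
    {"x": 0, "y": 0, "z": -0.5, "rx": 0, "ry": 0, "rz": 0, "grip": 0},
    {"x": 0, "y": 0, "z": -1, "rx": 0, "ry": 0, "rz": 0, "grip": 0},
    {"x": 0, "y": 0, "z": -1.2, "rx": 0, "ry": 0, "rz": 0, "grip": 0},
    {"x": 0, "y": 0, "z": -1.4, "rx": 0, "ry": 0, "rz": 0, "grip": 0},
    {"x": 0, "y": 0, "z": -1.4, "rx": 0, "ry": 0, "rz": 0, "grip": 0},
    {"x": 0, "y": 0, "z": -1.4, "rx": 0, "ry": 0, "rz": 0, "grip": 0},
    {"x": 0, "y": 0, "z": -1.4, "rx": 0, "ry": 0, "rz": 0, "grip": 0},
    {"x": 0, "y": 0, "z": -1.2, "rx": 0, "ry": 0, "rz": 0, "grip": 0},
    {"x": 0, "y": 0, "z": -0.8, "rx": 0, "ry": 0, "rz": 0, "grip": 0},
    {"x": 0, "y": 0, "z": -0.4, "rx": 0, "ry": 0, "rz": 0, "grip": 0}
  ]
}}

```text
t: 24.52
position: [0.4726, 0.0052, 0.2689]
tcp_rot: [0.866, 0.5, 0.001, 0.0]
wrist_force: [-0.8, -0.2, -2.5]
grip_width: 0.0419
finger_force: 60.9
```

{"fn": "drive_tool", "kwargs": {
  "steps": [
    {"x": 0, "y": 0, "z": 0, "rx": 0, "ry": 0, "rz": 0, "grip": 0},
    {"x": 0, "y": 0, "z": 0, "rx": 0, "ry": 0, "rz": 0, "grip": 0},
    {"x": 0, "y": 0, "z": 0, "rx": 0, "ry": 0, "rz": 0, "grip": 0},
    {"x": 0, "y": 0, "z": 0, "rx": 0, "ry": 0, "rz": 0, "grip": 0},
    {"x": 0, "y": 0, "z": 0, "rx": 0, "ry": 0, "rz": 0, "grip": 0},
    {"x": 0, "y": 0, "z": 0, "rx": 0, "ry": 0, "rz": 0, "grip": 0}
  ]
}}

```text
t: 25.02
position: [0.4718, 0.0052, 0.267]
tcp_rot: [0.866, 0.5, -0.0, -0.0]
wrist_force: [0.2, 0.3, -1.1]
grip_width: 0.0417
finger_force: 60.9
```

```bash
python3 -c "
from h import *
st()
p=env.get_image('side');W=cloud(p)
cv2.imwrite('pics/end.png',cv2.resize(p['image'][90:280,190:400],(630,570),interpolation=2))
z=W[...,2];near=np.hypot(W[...,0]-.472,W[...,1]-.005)<.075
for lo,hi in((.1,.111),(.212,.24)):
    P=W[near&(z>lo)&(z<hi)];A=np.c_[P[:,:2],np.ones(len(P))]
    f=np.linalg.lstsq(A,P[:,2],rcond=None)[0]
    for _ in range(3):
        res=abs(P[:,2]-A@f)<.003; f=np.linalg.lstsq(A[res],P[res,2],rcond=None)[0]
    c,r=cv2.minEnclosingCircle((P[res][:,:2]*1000).astype(np.float32));print('slope',f[:2],res.sum(),np.median(P[res],0),c,r)
"
```

```text
{'t': 25.0167, 'q': [-0.6763, -0.101, 0.5751, 1.8709, 0.0563, 1.3565, -0.6396], 'position': [0.4718, 0.0052, 0.267], 'tcp_rot': [0.8661, 0.4998, -0.0003, -0.0001], 'wrist_force': [0.2127, 0.3434, -1.07], 'grip_width': 0.0417, 'finger_force': 60.94}
slope [-0.00210738  0.00056204] 485 [ 0.46664771 -0.00169036  0.10344174] (472.3525390625, 7.202515125274658) 52.00369644165039
slope [0.00219228 0.00997912] 542 [ 0.45510858 -0.01334134  0.23322412] (471.33148193359375, 4.481907367706299) 60.415042877197266
```

View pics/end.png

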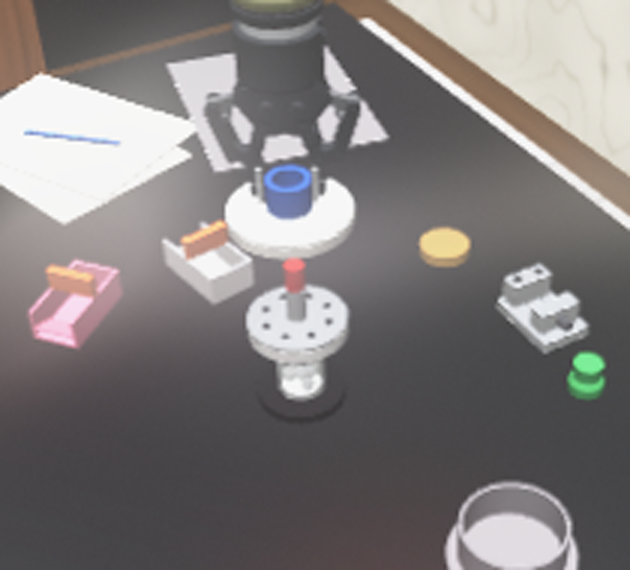

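The cover is held level at (290,210) with its rim about 5 cm above the knob. The inner lid sits flat on the jar at (297,320), and the scoop and bystanders are in place.

```bash
python3 -c "
from h import *
print(env.hand_in())"
```

```text
the job is handed in; nothing more can be done
None
```

The job is done and handed in (no verdict came back): all five balls are in the jar, the empty scoop is upright on the bench, the inner lid is seated flat, and the cover is held level and still about 5 cm above the knob.

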